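# Find and release the latched key on the microscope lamp box

### The job

One of the four identical keys on the microscope lamp's control box has been left latched down. With a fingertip tap the four keys lightly, one after another, starting with the key next to the blue dial and going along the row, to find the one that is latched; then press that one down and let go so that it springs up. Do not press in any of the other keys, and leave the things standing around the box where they are.

Things in the scene. Friction and masses are not known exactly. Their poses are not given: they have to be found in the camera images.
- console: Cream control box of a microscope lamp, fixed to the bench, 120 mm (its x) by 280 mm (its y), flat top 55 mm above the bench. Origin: centre of its footprint at bench height; z up. A blue dial (36 mm across, 18 mm tall, not to be used) stands on its top at y = +102 mm, x = 0. Four identical keys stand in a row along its y axis, in bays at x = 0 and y = +42 (next to the dial), -4, -50 and -96 mm.
- key_1: One of the four identical keys (numbered without regard to their order in the row; which bay it sits in changes from start to start). Origin: at bench height, vertically under the centre of its cap; it does not move when the key is pressed; axes parallel to the box's. The blue-grey cap is 30 mm (x) by 26 mm (y) with a flat top, 71 mm above the bench when up and 67 mm when latched down; 20 mm gaps between neighbouring caps.
- key_2: One of the four identical keys (numbered without regard to their order in the row; which bay it sits in changes from start to start). Origin: at bench height, vertically under the centre of its cap; it does not move when the key is pressed; axes parallel to the box's. The blue-grey cap is 30 mm (x) by 26 mm (y) with a flat top, 71 mm above the bench when up and 67 mm when latched down; 20 mm gaps between neighbouring caps.
- key_3: One of the four identical keys (numbered without regard to their order in the row; which bay it sits in changes from start to start). Origin: at bench height, vertically under the centre of its cap; it does not move when the key is pressed; axes parallel to the box's. The blue-grey cap is 30 mm (x) by 26 mm (y) with a flat top, 71 mm above the bench when up and 67 mm when latched down; 20 mm gaps between neighbouring caps.
- key_4: One of the four identical keys (numbered without regard to their order in the row; which bay it sits in changes from start to start). Origin: at bench height, vertically under the centre of its cap; it does not move when the key is pressed; axes parallel to the box's. The blue-grey cap is 30 mm (x) by 26 mm (y) with a flat top, 71 mm above the bench when up and 67 mm when latched down; 20 mm gaps between neighbouring caps.
- cap_1 (a joint): How far the cap of key_1 is pressed down, m: 0 = up, about 0.004 = latched down, 0.010 = bottom stop. One key of the four starts latched. The spring needs 3 N to start an up key moving and 0.5 N more per mm (8 N at the bottom). The latched key does not give until about 5 N; pushed on down to 0.007 or deeper (6.5 N, go on to the bottom to be sure) it unlatches and springs up to 0 when let go; it does not latch again. An up key pushed beyond 0.0065 counts as pressed.
- cap_2 (a joint): How far the cap of key_2 is pressed down, m: 0 = up, about 0.004 = latched down, 0.010 = bottom stop. One key of the four starts latched. The spring needs 3 N to start an up key moving and 0.5 N more per mm (8 N at the bottom). The latched key does not give until about 5 N; pushed on down to 0.007 or deeper (6.5 N, go on to the bottom to be sure) it unlatches and springs up to 0 when let go; it does not latch again. An up key pushed beyond 0.0065 counts as pressed.
- cap_3 (a joint): How far the cap of key_3 is pressed down, m: 0 = up, about 0.004 = latched down, 0.010 = bottom stop. One key of the four starts latched. The spring needs 3 N to start an up key moving and 0.5 N more per mm (8 N at the bottom). The latched key does not give until about 5 N; pushed on down to 0.007 or deeper (6.5 N, go on to the bottom to be sure) it unlatches and springs up to 0 when let go; it does not latch again. An up key pushed beyond 0.0065 counts as pressed.
- cap_4 (a joint): How far the cap of key_4 is pressed down, m: 0 = up, about 0.004 = latched down, 0.010 = bottom stop. One key of the four starts latched. The spring needs 3 N to start an up key moving and 0.5 N more per mm (8 N at the bottom). The latched key does not give until about 5 N; pushed on down to 0.007 or deeper (6.5 N, go on to the bottom to be sure) it unlatches and springs up to 0 when let go; it does not latch again. An up key pushed beyond 0.0065 counts as pressed.
- oil_bottle: Bystander: loose amber bottle, 30 mm across, 70 mm tall, upright near the box; origin at the centre of its underside.
- objective: Bystander: loose spare steel microscope lens, 26 mm across, 42 mm tall, upright near the box; origin at the centre of its underside.
- slide_tray: Bystander: loose cream tray of glass slides, 70 mm (x) by 100 mm (y), 29 mm tall with the slides, beside the box's end away from the dial; origin at the centre of its underside.
- dish: Bystander: loose pale flat round dish, 60 mm across, 16 mm tall, near the box; origin at the centre of its underside.

How it is judged:
On the way, in this order (a step that is already met when the one before it is completed fails the run):
1. the first (next to the dial) key of the row is touched by the fingers with more than 0.5 N (((y of key_1 in the frame of console between 0.027 and 0.057 m and contact force between the fingers and key_1 above 0.5 N) or (y of key_2 in the frame of console between 0.027 and 0.057 m and contact force between the fingers and key_2 above 0.5 N) or (y of key_3 in the frame of console between 0.027 and 0.057 m and contact force between the fingers and key_3 above 0.5 N) or (y of key_4 in the frame of console between 0.027 and 0.057 m and contact force between the fingers and key_4 above 0.5 N))), for 0.02 s.
2. the second key of the row is touched by the fingers with more than 0.5 N (((y of key_1 in the frame of console between -0.019 and 0.011 m and contact force between the fingers and key_1 above 0.5 N) or (y of key_2 in the frame of console between -0.019 and 0.011 m and contact force between the fingers and key_2 above 0.5 N) or (y of key_3 in the frame of console between -0.019 and 0.011 m and contact force between the fingers and key_3 above 0.5 N) or (y of key_4 in the frame of console between -0.019 and 0.011 m and contact force between the fingers and key_4 above 0.5 N))), for 0.02 s.
3. the third key of the row is touched by the fingers with more than 0.5 N (((y of key_1 in the frame of console between -0.065 and -0.035 m and contact force between the fingers and key_1 above 0.5 N) or (y of key_2 in the frame of console between -0.065 and -0.035 m and contact force between the fingers and key_2 above 0.5 N) or (y of key_3 in the frame of console between -0.065 and -0.035 m and contact force between the fingers and key_3 above 0.5 N) or (y of key_4 in the frame of console between -0.065 and -0.035 m and contact force between the fingers and key_4 above 0.5 N))), for 0.02 s.
4. the last key of the row is touched by the fingers with more than 0.5 N (((y of key_1 in the frame of console between -0.111 and -0.081 m and contact force between the fingers and key_1 above 0.5 N) or (y of key_2 in the frame of console between -0.111 and -0.081 m and contact force between the fingers and key_2 above 0.5 N) or (y of key_3 in the frame of console between -0.111 and -0.081 m and contact force between the fingers and key_3 above 0.5 N) or (y of key_4 in the frame of console between -0.111 and -0.081 m and contact force between the fingers and key_4 above 0.5 N))), for 0.02 s.
5. after the four taps, the latched key is pressed and has sprung up (within 1.5 mm of the top) (value of joint cap_3 below 0.0015 m), for 0.2 s.
At the end, for the whole second after the job is handed in: All four keys are up (each within 1.5 mm of the top), the bystanders are within 15 mm of where they stood, and the robot touches nothing (value of joint each of cap_1, cap_2, cap_3, cap_4 below 0.0015 m and distance of each of oil_bottle, objective, slide_tray, dish from where it was at the start of the episode below 0.015 m).
It fails at once if a key that was not latched is pressed in (beyond 6.5 mm) (value of joint any of cap_1, cap_2, cap_4 above 0.0065 m).
It fails at once if a bystander is moved by more than 15 mm, lifted or tipped (distance of any of oil_bottle, objective, slide_tray, dish from where it was at the start of the episode above 0.015 m or angle between any of oil_bottle, objective, slide_tray, dish's own z axis and vertical above 0.3 rad).
It also fails if it takes over 43 s, if anything falls off the work surface, if the arm or the gripper's body presses on something with over 40 N, if the wrist force passes 120 N, or if a joint passes its speed limit or range.

### The arm

A 6-joint arm with a two-finger parallel gripper is mounted at the origin on the work surface. World frame = base frame: x ahead of the robot, y to its left, z up, the work surface at z = 0. Lengths are in m, angles in rad, forces in N, time in s.
With the tool pointing down it reaches from about 0.25 to 0.775 m from the base axis. Payload 8.9 kg.
Tool frame: the origin (TCP) lies midway between the tips of the shut fingers; the grasp point (between the pads) lies manip.grip_point_offset behind it (manip.grip_point_offset is the distance from the TCP to the grasp point, in m); y points along the fingers, x is the direction in which the jaws open and shut, and the axes are right-handed (so a half turn about y gives the same grasp; the last joint's range is limited). The gripper opens to 85 mm and grips with 20 to 120 N. Pads are 22 mm wide; open, the fingers measure 114 mm over their backs; the gripper's body (76 mm by 85 mm) begins 54 mm behind the grasp point. The pads swing forward as they close: fully open they stand 13 mm farther back than shut.
Start: joints at [-0.139, 0.291, -0.153, 1.127, 0, 1.431], TCP at [0.525, 0, 0.231] pointing down, gripper open.
Joint ranges: [-2.52, 2.52], [-0.91, 1.74], [-1.3, 1.37], [-1.96, 2.02], [-1.52, 1.47], [-3.14, 3.14]. Speed limits (rad/s): [2.22, 2.22, 2.79, 3.14, 3.14, 3.14].

### API

Orientations are given as a unit quaternion [x, y, z, w].
In Python, from cell import manip gives the robot as it stands. The module is installed in compiled form; this text tells all that it offers.
- The arm moves only by the tool arm_command, never from a script. Its argument "rows" is a list of rows, each an object of numbers: "gripper": the closure in counts, from 0 (fully open) to 255 (shut); "dx", "dy", "dz": the shift along the tool's x, y, z in units of 30 mm (1.0 is 30 mm); "roll": the turn about the tool's y in degrees. A call has 1 to 8 rows; each row shifts and turns the commanded pose from where the row before left it, along the tool's axes as they then stand; what a row does not reach is not made up. A row lasts 1/10 s, in which the tool goes at most 50 mm and 8.59 degrees, less where a joint would pass 70% of its speed; a pose out of reach is approached as far as the arm can. A call is refused whole if a number of a shift passes 1 or a number of a turn 8.59, either way. A call with a gripper value outside its range is refused whole. The fingers move at their own pace and stop on an object; "squeeze" is the grip in N (left out, the last holds). Time passes only in rows, so rows that do not move let the fingers close. It gives the time, the measured TCP pose, the force and the opening at its end, in the units of the state.
- manip.get_state(): the state, without advancing time (a new reading comes with each control period).
- manip.grab_frame(name): name is "scene" or "side" or "wrist"; returns a dict with "color" (400x640x3 uint8, red, green, blue), "z_map" (400x640 float32, m along the optical axis (not along the pixel's ray), 0 where there is no reading), "intrinsics" (3x3 intrinsics, pixels), "world_from_camera" (4x4, takes a point from camera to world coordinates). Camera axes: x right, y down, z forward; pixel columns grow to the right and rows downward; lengths in m; the calibration is good to about 2 mm. A picture is of the moment at which its call begins.
- manip.sign_off(): hands the job in, once; it reports no verdict.
The state is a dict: "time_s": time; "joint_pos": joint angles; "dq": joint speeds; "joint_torque": joint torques, N m; "ee_pos": TCP position; "orientation": TCP orientation; "ft_force": force on the tool from outside, world axes, zero at the start; "ft_torque": the same for the moment, N m; "gripper_width": finger opening in m.
Only numpy, scipy, OpenCV 4.12 (cv2) and the standard library are available. Lean on these libraries where they do the work, as an engineer would, in place of code of your own. Each camera call takes 0.05 s, during which the arm holds its last target. There are 200 camera calls.

## Working session

There is one attempt and no reset: what is moved stays moved. The work goes in short steps, Python scripts to look and compute and a tool call to move; the robot and the scene stay as the last step left them, time stands still between calls to the robot, and variables do not carry over. Pictures are saved under pics/ and viewed, on a budget of 10 in all, crops included, one or two more only if the job needs it, and the job is handed in when it is done.

Besides the shell and the picture viewer there is one more tool, called after "Emit:" as name(argument=value, ...), one argument or row to a line, values as JSON. arm_command: Moves the arm, as the interface text tells. Its arguments: {"type":"object","properties":{"rows":{"type":"array"},"squeeze":{"type":"number"}},"required":["rows"]}

```bash
mkdir -p pics
cat > h.py <<'E'
from cell import manip
import numpy as np, cv2
def grab(n):
    f=manip.grab_frame(n); return f
def save(f,p): cv2.imwrite('pics/'+p,f['color'][:,:,::-1])
def pts(f):
    z=f['z_map'];K=f['intrinsics'];T=f['world_from_camera']
    v,u=np.mgrid[:z.shape[0],:z.shape[1]]
    c=np.stack([(u-K[0,2])/K[0,0]*z,(v-K[1,2])/K[1,1]*z,z],-1)
    return c@T[:3,:3].T+T[:3,3]
def plane(f,uv,h):
    K=f['intrinsics'];T=f['world_from_camera'];uv=np.atleast_2d(uv).astype(float)
    d=np.c_[uv,np.ones(len(uv))]@np.linalg.inv(K).T@T[:3,:3].T
    return T[:3,3]+d*((h-T[2,3])/d[:,2])[:,None]
E
python3 - <<'E'
from h import *
for n in('scene','side'):
    f=grab(n);save(f,n+'0.png');np.save(n+'0.npy',f,allow_pickle=True)
    print(n,f['world_from_camera'][:3,3],f['intrinsics'][0,0])
s=manip.get_state();print({k:np.round(v,4) for k,v in s.items()},manip.grip_point_offset)
E
```

```text
scene [ 1.1597835  -0.51451223  0.7605715 ] 516.2171815651215
side [0.46286951 0.55899159 0.49003979] 410.51096183593836
{'time_s': np.float64(0.1), 'joint_pos': array([-0.1393,  0.2912, -0.1541,  1.1267,  0.    ,  1.4315]), 'dq': array([-0.0009, -0.001 ,  0.0009,  0.001 , -0.0007,  0.0001]), 'joint_torque': array([ 6.00000e-04, -5.37977e+01,  3.31919e+01,  9.30000e-03,
       -2.00000e-04,  0.00000e+00]), 'ee_pos': array([5.246e-01, 1.000e-04, 2.308e-01]), 'orientation': array([-7.070e-01,  4.000e-04,  4.000e-04,  7.072e-01]), 'ft_force': array([-0.5235,  0.3916,  0.1529]), 'ft_torque': array([0.0028, 0.0228, 0.0031]), 'gripper_width': np.float64(0.0853)} 0.0187
```

View pics/scene0.png

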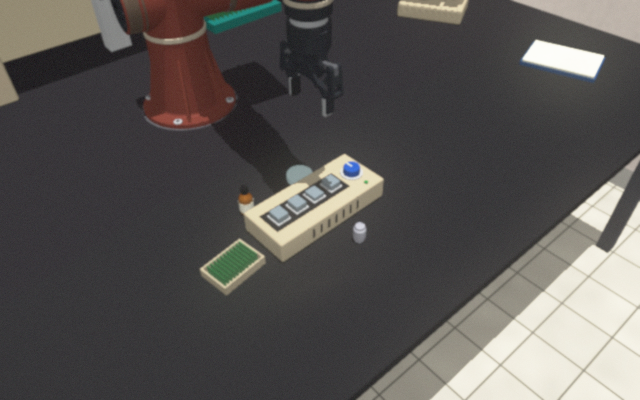

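View pics/side0.png

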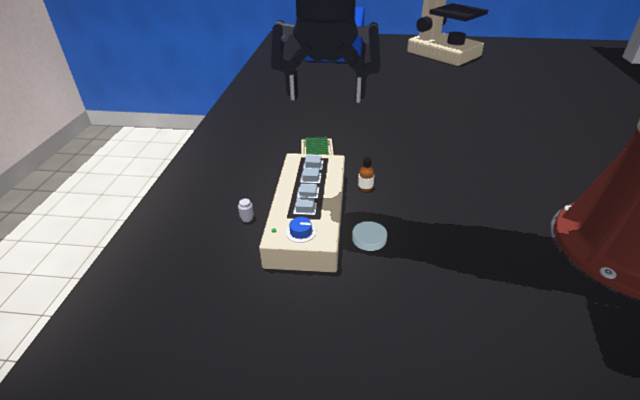

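The scene view shows the box with its dial at px (351,169) and keys at (332,183), (315,194), (297,204), (279,215). In the side view the dial is at (300,228) and the keys at (306,206), (309,190), (311,174), (313,161). Tray, bottle, dish and lens stand around the box.

Run:
```python
from h import *
for n in('scene','side'):
    f=np.load(n+'0.npy',allow_pickle=True).item();P=pts(f);c=f['color'].astype(int);r,g,b=c[...,0],c[...,1],c[...,2]
    hsv=cv2.cvtColor(f['color'],cv2.COLOR_RGB2HSV)
    ws=(np.abs(P[...,0]-.5)<.35)&(np.abs(P[...,1])<.4)&(P[...,2]<.12)&(P[...,2]>-.02)
    m=(hsv[...,1]>180)&(hsv[...,0]>100)&(hsv[...,0]<130)&ws&(P[...,2]>.06)
    v,u=np.nonzero(m);print(n,'dial',len(v),np.median(P[m],0).round(4))
    # console top: points 50..60mm
    m=ws&(np.abs(P[...,2]-.055)<.006)
    num,lab,st,_=cv2.connectedComponentsWithStats(m.astype(np.uint8))
    for i in range(1,num):
        if st[i,4]>300:
            q=P[lab==i];r_=cv2.minAreaRect(q[:,:2].astype(np.float32)*1000);print(' top',st[i],r_,np.median(q[:,2]))
    for (uu,vv) in ([(332,183),(315,194),(297,204),(279,215)] if n=='scene' else [(306,206),(309,190),(311,174),(313,161)]):
        h=P[vv,uu]; print(' key',h.round(4),hsv[vv,uu],plane(f,(uu,vv),.071)[0].round(4))
    m=ws&(P[...,2]>.062)
    num,lab,st,_=cv2.connectedComponentsWithStats(m.astype(np.uint8),connectivity=4)
    for i in range(1,num):
        if st[i,4]>25:
            q=P[lab==i];print(' hi',st[i],((q.max(0)+q.min(0))/2).round(4),np.percentile(q[:,2],[10,50,90]).round(4))
```

```text
scene dial 36 [0.5648 0.0786 0.0732]
 top [ 244  154  140   93 4716] ((560.7275390625, -20.763580322265625), (123.5165786743164, 282.43212890625), 1.6455047130584717) 0.055300333179483074
 key [0.569  0.0158 0.0703] [102  30 185] [0.5696 0.0152 0.071 ]
 key [ 0.5689 -0.0295  0.0671] [100  28 192] [ 0.5722 -0.0323  0.071 ]
 key [ 0.5712 -0.0774  0.071 ] [100  29 191] [ 0.5712 -0.0774  0.071 ]
 key [ 0.5724 -0.1223  0.071 ] [ 99  28 188] [ 0.5724 -0.1223  0.071 ]
 hi [344 161  17  15 199] [0.5584 0.0811 0.0696] [0.0662 0.0723 0.0745]
 hi [322 174  19  16 178] [0.5592 0.0213 0.0681] [0.0643 0.0703 0.0724]
 hi [240 185   9   8  51] [ 0.4586 -0.1267  0.067 ] [0.0629 0.0684 0.0708]
 hi [305 185  19  14 149] [ 0.562  -0.025   0.0666] [0.0644 0.067  0.0686]
 hi [288 194  19  16 192] [ 0.5631 -0.0713  0.0681] [0.0648 0.0704 0.0724]
 hi [269 205  20  17 204] [ 0.5643 -0.1171  0.0679] [0.0643 0.0703 0.0721]
side dial 225 [0.5582 0.0856 0.0734]
 top [ 260  154   85  100 5525] ((558.5517578125, -19.707244873046875), (120.12295532226562, 280.9104309082031), 1.8386911153793335) 0.05571665725544589
 key [0.5537 0.0323 0.0705] [105  38 200] [0.5536 0.0329 0.071 ]
 key [ 0.5557 -0.017   0.0674] [105  37 215] [ 0.555  -0.0121  0.071 ]
 key [ 0.558  -0.0602  0.0723] [106  38 217] [ 0.5583 -0.062   0.071 ]
 key [ 0.5601 -0.1042  0.0727] [105  39 210] [ 0.5605 -0.1069  0.071 ]
 hi [305 155  17  12 171] [ 0.5615 -0.1159  0.0676] [0.0643 0.0709 0.0721]
 hi [364 157   8   8  56] [ 0.4564 -0.1267  0.0669] [0.0634 0.0694 0.0712]
 hi [302 168  18  12 195] [ 0.56   -0.07    0.0677] [0.0641 0.0708 0.0721]
 hi [299 184  18  11 177] [ 0.5586 -0.0239  0.066 ] [0.0643 0.0673 0.0683]
 hi [296 197  19  15 246] [0.5571 0.0218 0.0676] [0.0649 0.071  0.0724]
 hi [289 217  23  21 380] [0.5555 0.0819 0.0688] [0.0654 0.0731 0.0743]
```

Both views agree: row in bays at about (0.558,0.0217), (0.560,-0.0243), (0.5615,-0.0703), (0.563,-0.1163). The second key's cap is at 67 mm, the others at 71 mm. I'll shut the fingers, go above the first key and tap it.

Emit:
arm_command(
  rows=[
    {"gripper": 255, "dx": 0.37, "dz": 0.24, "dy": 0.7},
    {"gripper": 255, "dx": 0.37, "dz": 0.24, "dy": 0.7},
    {"gripper": 255, "dx": 0.37, "dz": 0.24, "dy": 0.7},
    {"gripper": 255, "dy": 0.8},
    {"gripper": 255, "dy": 0.8},
    {"gripper": 255, "dy": 0.8},
    {"gripper": 255},
    {"gripper": 255},
  ],
  squeeze=30,
)

```text
schema error: expected keys gripper, dx, dy, dz, roll
```

Emit:
arm_command(
  rows=[
    {"gripper": 255},
    {"gripper": 255},
    {"gripper": 255},
    {"gripper": 255},
  ],
)

```text
schema error: expected keys gripper, dx, dy, dz, roll
```

Run:
```python
from h import *
f=grab('side');a=f['color'][130:290,220:400];cv2.imwrite('pics/a.png',cv2.resize(a,None,fx=4,fy=3.7)[:,:,::-1][:590])
```

```text
(no output)
```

View pics/a.png

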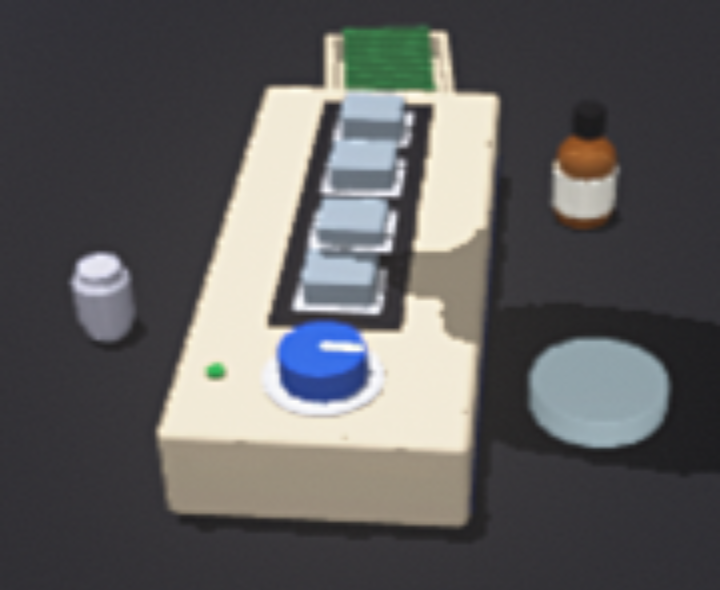

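The picture shows the box unobstructed. The second key from the dial looks lower than its neighbours. The arm hasn't moved, because each row needs all five keys.

Emit:
arm_command(
  rows=[
    {"gripper": 255, "dx": 0.37, "dy": 0.7, "dz": 0.24, "roll": 0},
    {"gripper": 255, "dx": 0.37, "dy": 0.7, "dz": 0.24, "roll": 0},
    {"gripper": 255, "dx": 0.37, "dy": 0.7, "dz": 0.24, "roll": 0},
    {"gripper": 255, "dx": 0, "dy": 0.8, "dz": 0, "roll": 0},
    {"gripper": 255, "dx": 0, "dy": 0.8, "dz": 0, "roll": 0},
    {"gripper": 255, "dx": 0, "dy": 0.8, "dz": 0, "roll": 0},
    {"gripper": 255, "dx": 0, "dy": 0, "dz": 0, "roll": 0},
    {"gripper": 255, "dx": 0, "dy": 0, "dz": 0, "roll": 0},
  ],
  squeeze=30,
)

```text
time_s: 0.95
ee_pos: [0.5581, 0.0216, 0.0965]
orientation: [-0.707, 0.0, 0.0, 0.707]
ft_force: [-0.2, 0.9, 1.3]
gripper_width: -0.0
```

Emit:
arm_command(
  rows=[
    {"gripper": 255, "dx": 0, "dy": 0, "dz": 0, "roll": 0},
    {"gripper": 255, "dx": 0, "dy": 0, "dz": 0, "roll": 0},
    {"gripper": 255, "dx": 0, "dy": 0, "dz": 0, "roll": 0},
    {"gripper": 255, "dx": 0, "dy": 0, "dz": 0, "roll": 0},
  ],
)

```text
time_s: 1.35
ee_pos: [0.5586, 0.0216, 0.0969]
orientation: [0.707, 0.0, 0.0, -0.707]
ft_force: [-0.5, -0.1, 0.3]
gripper_width: -0.0002
```

Run:
```python
from h import *
f=grab('side');a=f['color'][130:290,220:400];cv2.imwrite('pics/b.png',cv2.resize(a,None,fx=4,fy=3.7)[:,:,::-1][:590])
print({k:np.round(v,4) for k,v in manip.get_state().items()})
```

```text
{'time_s': np.float64(1.4), 'joint_pos': array([-0.0922,  0.4628, -0.2716,  0.8358,  0.    ,  1.4786]), 'dq': array([ 0.0006,  0.003 , -0.003 , -0.0007,  0.0009, -0.002 ]), 'joint_torque': array([-1.30000e-03, -6.10676e+01,  2.90357e+01, -1.90000e-03,
       -1.00000e-04, -0.00000e+00]), 'ee_pos': array([0.5585, 0.0216, 0.0967]), 'orientation': array([ 7.071e-01,  2.000e-04,  2.000e-04, -7.071e-01]), 'ft_force': array([ 0.7183, -0.2662,  1.1937]), 'ft_torque': array([ 0.0345,  0.0785, -0.0363]), 'gripper_width': np.float64(0.0003)}
```

View pics/b.png

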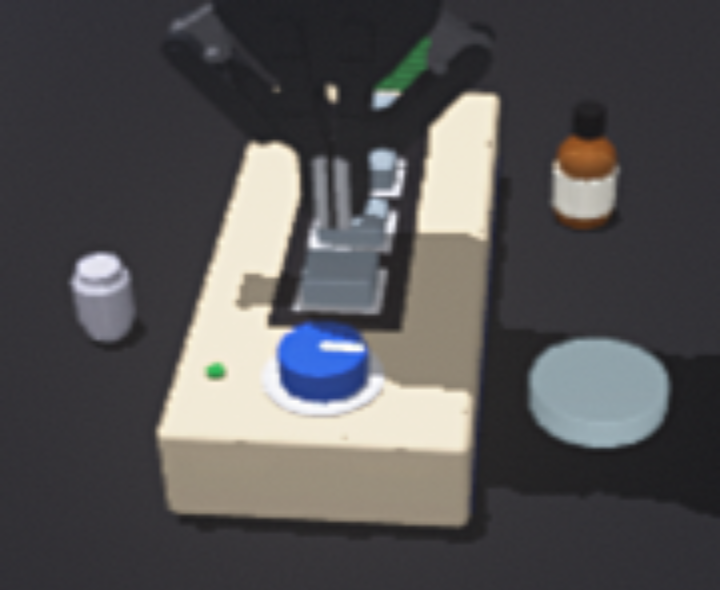

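Fingers shut above the first key, at pixel (335,225) in the crop, clear of everything. Now descending.

Emit:
arm_command(
  rows=[
    {"gripper": 255, "dx": 0, "dy": 0.4, "dz": 0, "roll": 0},
    {"gripper": 255, "dx": 0, "dy": 0.37, "dz": 0, "roll": 0},
    {"gripper": 255, "dx": 0, "dy": 0, "dz": 0, "roll": 0},
    {"gripper": 255, "dx": 0, "dy": 0, "dz": 0, "roll": 0},
  ],
)

```text
time_s: 1.8
ee_pos: [0.5578, 0.0216, 0.0725]
orientation: [-0.707, 0.001, 0.0, 0.707]
ft_force: [0.0, -0.3, -0.4]
gripper_width: -0.0003
```

Emit:
arm_command(
  rows=[
    {"gripper": 255, "dx": 0, "dy": 0.06, "dz": 0, "roll": 0},
    {"gripper": 255, "dx": 0, "dy": 0, "dz": 0, "roll": 0},
    {"gripper": 255, "dx": 0, "dy": 0, "dz": 0, "roll": 0},
  ],
)

```text
time_s: 2.1
ee_pos: [0.5583, 0.0216, 0.0715]
orientation: [0.707, 0.0, 0.0, -0.707]
ft_force: [-0.1, -0.0, 0.0]
gripper_width: 0.0002
```

Emit:
arm_command(
  rows=[
    {"gripper": 255, "dx": 0, "dy": 0.04, "dz": 0, "roll": 0},
    {"gripper": 255, "dx": 0, "dy": 0, "dz": 0, "roll": 0},
    {"gripper": 255, "dx": 0, "dy": 0, "dz": 0, "roll": 0},
  ],
)

```text
time_s: 2.4
ee_pos: [0.5585, 0.0216, 0.0705]
orientation: [0.707, 0.0, 0.0, -0.707]
ft_force: [-0.9, 0.1, 2.8]
gripper_width: 0.0
```

Contact at about 71 mm. One more millimetre to make sure of it.

Emit:
arm_command(
  rows=[
    {"gripper": 255, "dx": 0, "dy": 0.04, "dz": 0, "roll": 0},
    {"gripper": 255, "dx": 0, "dy": 0, "dz": 0, "roll": 0},
    {"gripper": 255, "dx": 0, "dy": 0, "dz": 0, "roll": 0},
  ],
)

```text
time_s: 2.7
ee_pos: [0.5585, 0.0216, 0.0691]
orientation: [0.707, 0.0, 0.0, -0.707]
ft_force: [1.1, -0.3, 3.7]
gripper_width: 0.0001
```

Emit:
arm_command(
  rows=[
    {"gripper": 255, "dx": 0, "dy": 0, "dz": 0, "roll": 0},
  ],
)

```text
time_s: 2.8
ee_pos: [0.5585, 0.0216, 0.0691]
orientation: [0.707, 0.0, 0.0, -0.707]
ft_force: [0.2, -0.3, 3.5]
gripper_width: -0.0003
```

First key: top at 71 mm, gives about 2 mm at 3.5 N, so it is up. Next, the second key.

Emit:
arm_command(
  rows=[
    {"gripper": 255, "dx": 0, "dy": -0.5, "dz": 0, "roll": 0},
    {"gripper": 255, "dx": 0.05, "dy": 0, "dz": -0.77, "roll": 0},
    {"gripper": 255, "dx": 0, "dy": 0, "dz": -0.77, "roll": 0},
    {"gripper": 255, "dx": 0, "dy": 0, "dz": 0, "roll": 0},
    {"gripper": 255, "dx": 0, "dy": 0.46, "dz": 0, "roll": 0},
    {"gripper": 255, "dx": 0, "dy": 0, "dz": 0, "roll": 0},
    {"gripper": 255, "dx": 0, "dy": 0, "dz": 0, "roll": 0},
  ],
)

```text
time_s: 3.5
ee_pos: [0.5593, -0.0241, 0.07]
orientation: [-0.707, 0.0, 0.001, 0.707]
ft_force: [-0.2, -0.1, -0.1]
gripper_width: -0.0002
```

Emit:
arm_command(
  rows=[
    {"gripper": 255, "dx": 0, "dy": 0.04, "dz": 0, "roll": 0},
    {"gripper": 255, "dx": 0, "dy": 0, "dz": 0, "roll": 0},
    {"gripper": 255, "dx": 0, "dy": 0, "dz": 0, "roll": 0},
  ],
)

```text
time_s: 3.8
ee_pos: [0.56, -0.0245, 0.0693]
orientation: [0.707, 0.0, 0.0, -0.707]
ft_force: [-0.5, 0.1, -0.0]
gripper_width: -0.0001
```

Emit:
arm_command(
  rows=[
    {"gripper": 255, "dx": 0, "dy": 0.04, "dz": 0, "roll": 0},
    {"gripper": 255, "dx": 0, "dy": 0, "dz": 0, "roll": 0},
    {"gripper": 255, "dx": 0, "dy": 0, "dz": 0, "roll": 0},
  ],
)

```text
time_s: 4.1
ee_pos: [0.5597, -0.0246, 0.0678]
orientation: [-0.707, 0.0, 0.0, 0.707]
ft_force: [-0.2, 0.7, -0.7]
gripper_width: -0.0003
```

Emit:
arm_command(
  rows=[
    {"gripper": 255, "dx": 0, "dy": 0.025, "dz": 0, "roll": 0},
    {"gripper": 255, "dx": 0, "dy": 0, "dz": 0, "roll": 0},
    {"gripper": 255, "dx": 0, "dy": 0, "dz": 0, "roll": 0},
  ],
)

```text
time_s: 4.4
ee_pos: [0.5599, -0.0246, 0.0672]
orientation: [0.707, 0.0, 0.0, -0.707]
ft_force: [0.0, 0.5, 1.5]
gripper_width: 0.0001
```

Emit:
arm_command(
  rows=[
    {"gripper": 255, "dx": 0, "dy": 0.01, "dz": 0, "roll": 0},
    {"gripper": 255, "dx": 0, "dy": 0, "dz": 0, "roll": 0},
    {"gripper": 255, "dx": 0, "dy": 0, "dz": 0, "roll": 0},
  ],
)

```text
time_s: 4.7
ee_pos: [0.5599, -0.0246, 0.067]
orientation: [0.707, 0.0, 0.0, -0.707]
ft_force: [-0.5, 0.2, 5.3]
gripper_width: 0.0001
```

Emit:
arm_command(
  rows=[
    {"gripper": 255, "dx": 0, "dy": 0, "dz": 0, "roll": 0},
  ],
)

```text
time_s: 4.8
ee_pos: [0.5599, -0.0246, 0.0669]
orientation: [0.707, 0.0, 0.0, -0.707]
ft_force: [-0.5, -0.1, 4.5]
gripper_width: -0.0001
```

Second key: top at 67 mm, firm at 4.5 N, so it is the latched one. Third and fourth keys next.

Emit:
arm_command(
  rows=[
    {"gripper": 255, "dx": 0, "dy": -0.5, "dz": 0, "roll": 0},
    {"gripper": 255, "dx": 0.05, "dy": 0, "dz": -0.77, "roll": 0},
    {"gripper": 255, "dx": 0, "dy": 0, "dz": -0.77, "roll": 0},
    {"gripper": 255, "dx": 0, "dy": 0, "dz": 0, "roll": 0},
    {"gripper": 255, "dx": 0, "dy": 0.3, "dz": 0, "roll": 0},
    {"gripper": 255, "dx": 0, "dy": 0.12, "dz": 0, "roll": 0},
    {"gripper": 255, "dx": 0, "dy": 0, "dz": 0, "roll": 0},
    {"gripper": 255, "dx": 0, "dy": 0, "dz": 0, "roll": 0},
  ],
)

```text
time_s: 5.6
ee_pos: [0.5611, -0.0705, 0.0691]
orientation: [0.707, 0.0, -0.0, -0.707]
ft_force: [-1.2, -1.7, 4.3]
gripper_width: -0.0002
```

Emit:
arm_command(
  rows=[
    {"gripper": 255, "dx": 0, "dy": 0, "dz": 0, "roll": 0},
  ],
)

```text
time_s: 5.7
ee_pos: [0.5612, -0.0705, 0.0693]
orientation: [0.707, 0.0, -0.0, -0.707]
ft_force: [-0.4, -1.8, 3.0]
gripper_width: -0.0002
```

Emit:
arm_command(
  rows=[
    {"gripper": 255, "dx": 0, "dy": -0.42, "dz": 0, "roll": 0},
    {"gripper": 255, "dx": 0.05, "dy": 0, "dz": -0.77, "roll": 0},
    {"gripper": 255, "dx": 0, "dy": 0, "dz": -0.77, "roll": 0},
    {"gripper": 255, "dx": 0, "dy": 0, "dz": 0, "roll": 0},
    {"gripper": 255, "dx": 0, "dy": 0.3, "dz": 0, "roll": 0},
    {"gripper": 255, "dx": 0, "dy": 0.12, "dz": 0, "roll": 0},
    {"gripper": 255, "dx": 0, "dy": 0, "dz": 0, "roll": 0},
    {"gripper": 255, "dx": 0, "dy": 0, "dz": 0, "roll": 0},
  ],
)

```text
time_s: 6.5
ee_pos: [0.5627, -0.1164, 0.0692]
orientation: [-0.707, -0.0, 0.0, 0.707]
ft_force: [-1.2, -0.0, 3.5]
gripper_width: 0.0001
```

Emit:
arm_command(
  rows=[
    {"gripper": 255, "dx": 0, "dy": 0, "dz": 0, "roll": 0},
  ],
)

```text
time_s: 6.6
ee_pos: [0.5627, -0.1165, 0.0693]
orientation: [-0.707, -0.0, 0.0, 0.707]
ft_force: [-0.9, 0.6, 3.1]
gripper_width: 0.0004
```

All tapped: the third and fourth give at 71 mm, 3 N (up). Back to the second key to press it.

Emit:
arm_command(
  rows=[
    {"gripper": 255, "dx": 0, "dy": -0.5, "dz": 0, "roll": 0},
    {"gripper": 255, "dx": -0.05, "dy": 0, "dz": 0.77, "roll": 0},
    {"gripper": 255, "dx": -0.05, "dy": 0, "dz": 0.77, "roll": 0},
    {"gripper": 255, "dx": 0, "dy": 0, "dz": 0.77, "roll": 0},
    {"gripper": 255, "dx": 0, "dy": 0, "dz": 0.77, "roll": 0},
    {"gripper": 255, "dx": 0, "dy": 0, "dz": 0, "roll": 0},
    {"gripper": 255, "dx": 0, "dy": 0, "dz": 0, "roll": 0},
  ],
)

```text
time_s: 7.3
ee_pos: [0.5596, -0.0242, 0.084]
orientation: [-0.707, -0.0, 0.001, 0.707]
ft_force: [0.1, 0.8, -0.3]
gripper_width: -0.0
```

Emit:
arm_command(
  rows=[
    {"gripper": 255, "dx": 0, "dy": 0.3, "dz": 0, "roll": 0},
    {"gripper": 255, "dx": 0, "dy": 0.3, "dz": 0, "roll": 0},
    {"gripper": 255, "dx": 0, "dy": 0.2, "dz": 0, "roll": 0},
    {"gripper": 255, "dx": 0, "dy": 0, "dz": 0, "roll": 0},
    {"gripper": 255, "dx": 0, "dy": 0, "dz": 0, "roll": 0},
    {"gripper": 255, "dx": 0, "dy": 0, "dz": 0, "roll": 0},
  ],
)

```text
time_s: 7.9
ee_pos: [0.5603, -0.0254, 0.061]
orientation: [0.707, 0.0, 0.001, -0.707]
ft_force: [-2.8, -0.2, 18.0]
gripper_width: 0.0003
```

It reached the bottom stop (61 mm, 18 N). Let go, rise well clear and check.

Emit:
arm_command(
  rows=[
    {"gripper": 255, "dx": 0, "dy": -0.5, "dz": 0, "roll": 0},
    {"gripper": 255, "dx": 0, "dy": -1, "dz": 0, "roll": 0},
    {"gripper": 255, "dx": 0, "dy": -1, "dz": 0, "roll": 0},
    {"gripper": 255, "dx": 0, "dy": -1, "dz": 0, "roll": 0},
    {"gripper": 255, "dx": 0, "dy": -1, "dz": 0, "roll": 0},
    {"gripper": 255, "dx": 0, "dy": 0, "dz": 0, "roll": 0},
    {"gripper": 255, "dx": 0, "dy": 0, "dz": 0, "roll": 0},
    {"gripper": 255, "dx": 0, "dy": 0, "dz": 0, "roll": 0},
  ],
)

```text
time_s: 8.7
ee_pos: [0.559, -0.0248, 0.1937]
orientation: [-0.707, 0.001, 0.001, 0.707]
ft_force: [-1.3, 0.7, -0.4]
gripper_width: 0.0001
```

Run:
```python
from h import *
f=grab('side');g=grab('scene')
cv2.imwrite('pics/c.png',cv2.resize(f['color'][100:290,200:420],None,fx=3,fy=3)[:,:,::-1])
for n,f in(('side',f),('scene',g)):
    P=pts(f)
    for x,y in[(.558,.0217),(.560,-.0243),(.5615,-.0703),(.563,-.1163)]:
        m=(abs(P[...,0]-x)<.011)&(abs(P[...,1]-y)<.009)&(P[...,2]>.05)&(P[...,2]<.09)
        print(n,y,m.sum(),np.median(P[m][:,2]).round(4) if m.any() else None)
    o=np.load(n+'0.npy',allow_pickle=True).item();Q=pts(o)
    for X,nm in((Q,'before'),(P,'after')):
        m=(X[...,2]>.01)&(X[...,2]<.085)&(abs(X[...,0]-.55)<.2)&(abs(X[...,1]+.05)<.28)
        num,lab,st,_=cv2.connectedComponentsWithStats(m.astype(np.uint8))
        print(n,nm,[np.r_[st[i,4],X[lab==i].mean(0).round(3)].tolist() for i in range(1,num) if st[i,4]>60])
```

```text
side 0.0217 84 0.0715
side -0.0243 71 0.0716
side -0.0703 62 0.0715
side -0.1163 55 0.0714
side before [[8687.0, 0.555, 0.012, 0.052], [380.0, 0.457, -0.117, 0.04], [262.0, 0.669, 0.002, 0.03], [707.0, 0.446, 0.03, 0.016]]
side after [[8690.0, 0.555, 0.013, 0.052], [384.0, 0.457, -0.117, 0.04], [262.0, 0.669, 0.002, 0.03], [705.0, 0.446, 0.03, 0.016]]
scene 0.0217 60 0.0708
scene -0.0243 64 0.0711
scene -0.0703 73 0.0712
scene -0.1163 76 0.071
scene before [[8107.0, 0.568, -0.041, 0.049], [212.0, 0.677, -0.009, 0.031], [1674.0, 0.576, -0.238, 0.021]]
scene after [[8101.0, 0.568, -0.041, 0.049], [214.0, 0.678, -0.009, 0.031], [1673.0, 0.576, -0.238, 0.021]]
```

View pics/c.png

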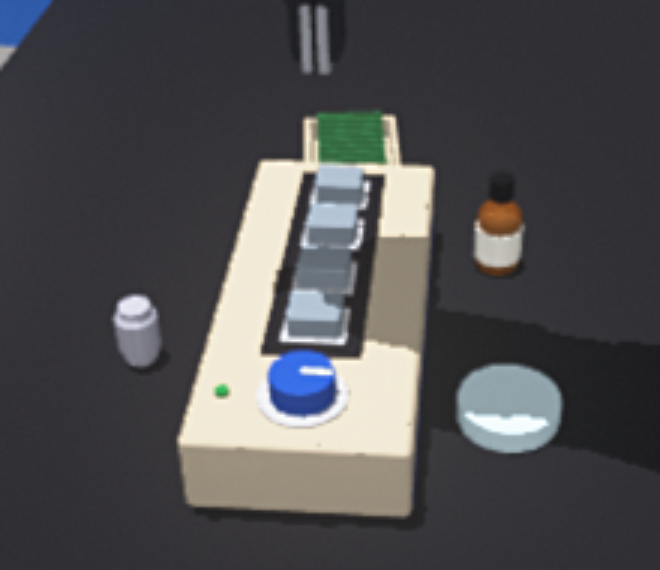

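The picture shows the box with all four keys level, at crop pixels (315,315), (325,265), (332,222) and (340,185). The bystanders are in place and the gripper is clear.

```bash
python3 -c "
from cell import manip; print(manip.sign_off())"
```

```text
the job is handed in; nothing more can be done
None
```

The latched key was the second from the dial. I tapped all four keys in order, pressed that one to its bottom stop and let go, and it sprang up. I handed the job in after about 9 s of robot time; no verdict is reported.

- **Taps:** keys 1, 3 and 4 gave at about 71 mm with 3–4 N, so they were up, and I pushed each in only about 2 mm. The second key was firm at 67 mm; the tap on it read up to 5.3 N, right at the 5 N where it starts to give. The cap stayed at 67 mm, so it was still latched before the final press.
- **Press:** the second key went down to 61 mm, where the force read 18 N.
- **Last checks:** both cameras measure all four caps at 71–72 mm. The bottle, lens and dish measured the same as before to within 1 mm, and so did the tray (scene view only). The gripper is well clear above the box.
- **Failures:** none of the checks failed or disagreed. My first two move calls were refused because each row needs all five values; the arm did not move.

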